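# Turn the top recipe panel over the spine

## Robot

A 6-joint arm with a two-finger parallel gripper is mounted at the origin on the work surface. World frame = base frame: x ahead of the robot, y to its left, z up, the work surface at z = 0. Lengths are in m, angles in rad, forces in N, time in s.
With the tool pointing down it reaches from about 0.4 to 0.925 m from the base axis. Payload 3.4 kg.
Tool frame: the origin (TCP) lies at the very end of the fingers, on their centre line; the grasp point (between the pads) lies 19 mm behind it; x points along the fingers, y is the direction in which the jaws open and shut, and the axes are right-handed (so a half turn about x gives the same grasp; the last joint's range is limited). The gripper opens to 85 mm and grips with 20 to 120 N. Pads are 22 mm wide; open, the fingers measure 114 mm over their backs; the gripper's body (76 mm by 85 mm) begins 54 mm behind the grasp point. The pads swing forward as they close: fully open they stand 13 mm farther back than shut.
Start: joints at [-1.399, 0.307, 1.506, -0, 1.328, -0.073], TCP at [0.139, -0.558, 0.231] pointing down, gripper open.
Joint ranges: [-3.12, 3.12], [-1.05, 2.28], [0.14, 2.33], [-1.42, 4.57], [0.1, 2.73], [-2.68, 2.68]. Speed limits (rad/s): [2.57, 2.57, 3.14, 3.14, 3.14, 3.14].

## Interface

Orientations are given as a 3x3 rotation matrix whose columns are the frame's x, y, z axes.
In Python, from workcell import bot, claw, kin, status, cams, order gives the robot as it stands. Calls block until the motion is done:
- bot.reach(position, orientation): joint-space move of the TCP to a pose.
- bot.move_l(position, attitude=None, vel=0.15, stop_force=None): straight line of the TCP; attitude=None keeps the orientation; vel is the mean speed in m/s. With stop_force (N) it stops when the force on the tool has changed by that much, and returns True; else False.
- bot.goto_joints(angles): joint-space move.
- claw.open_gripper() and claw.close(grip_force=None): open the fingers fully, or close them until they stop; grip_force is the grip in N (None keeps the last).
- bot.sleep(seconds).
- kin.solve_ik(position, orientation): joint angles nearest the present ones, or None.
- status.get_obs(): the state.
- cams.camera(name): name is "scene" or "top" or "wrist"; returns a dict with "frame" (400x640x3 uint8, blue, green, red), "K" (3x3 intrinsics, pixels), "extrinsics" (4x4, takes a point from camera to world coordinates); the wrist camera has in their place "mount" (4x4, takes a point from camera to tool coordinates, whose origin is the TCP and whose axes are the tool frame's). Camera axes: x right, y up, looking along -z (the intrinsics and any distortion apply to the point x, -y, -z); pixel columns grow to the right and rows downward; lengths in m; the calibration is good to about 2 mm. A picture is of the moment at which its call begins: read the wrist's pose just before it. There is no depth.
A pose or a line that the arm cannot do raises bot.PlanningError and nothing moves.
- order.sign_off(): hands the job in, once; it reports no verdict.
The state is a dict: "time_s": time; "q": joint angles; "qd": joint speeds; "tau": joint torques, N m; "ee_pos": TCP position; "tcp_rot": TCP orientation; "ft_force": force on the tool from outside, world axes, zero at the start; "moment": the same for the moment, N m; "finger_gap": finger opening in m.
Only numpy, scipy, OpenCV 4.12 (cv2) and the standard library are available. Lean on these libraries where they do the work, as an engineer would, in place of code of your own. Each camera call takes 0.05 s, during which the arm holds its last target. There are 200 camera calls.

## Task

Turn the top panel of the flip-panel recipe stand, the one standing slightly raised on the right, over the spine and press it down until it lies fully flat on the left-hand stack. Only push it, with the fingertips or the outside of the fingers, guiding it rather than flinging it; do not pinch it or press hard. Leave the other panels lying as they are and do not move the utensils around the stand.

Things in the scene. Friction and masses are not known exactly. Their poses are not given: they have to be found in the camera images.
- spine (a point): middle of the top panel's pivot line, on the spine of the recipe stand, 29.5 mm above the worktop. x runs along the spine, away from the robot; y to the stand's left (the robot's left at yaw 0), z up. The stand is turned by up to about 17 degrees either way
- top_panel (a joint): angle (rad) of the top panel about the pivot line: 0 = flat on the right-hand stack, 1.57 = upright, 3.1416 = flat on the left-hand stack (its limits are 0 and 3.1416). It starts part-raised, 0.12 to 0.45. The pivot is stiff: the panel stays at any angle it is left at and takes 1 to 3 N at its outer edge to turn
- top_tab (a point): middle of the top panel's index tab, 168 mm from the pivot line. Panel: rigid, 5 mm thick, grey frame, white sheet, 210 mm along the spine, 12 to 160 mm from the pivot line. Tab: on to 176 mm, 44 mm long, 5 mm thick, centred 26 mm from mid-spine towards the robot. At angle 0 its underside is 27 mm above the worktop; below the tab only worktop
- next_panel (a joint): angle (rad) of the like panel just beneath the top one: 0 = flat on the right-hand stack, where it starts and stays; grows as it is raised. Upper face 27 mm above the worktop, edge 160 mm right of mid-spine, tab (out to 176 mm) centred 26 mm from mid-spine away from the robot. Stiff likewise
- turned_panel (a joint): angle (rad) of the uppermost panel already on the left: 0 = flat on the left-hand stack, where it starts and stays; grows as it is raised. Upper face 27 mm above the worktop, edge 160 mm left of mid-spine, tab centred 78 mm from mid-spine towards the robot. Stiff likewise
- stand: flip-panel recipe stand, fixed: steel base 200 mm along the spine x 270 mm, end cheeks 38 mm high 107 to 111 mm from mid-spine, seven A5 panels pivoted like the leaves of an open book: three flat on the left, three flat on the right, the top one part-raised. The two lowest right panels' tabs are centred 78 mm nearer and farther than mid-spine. Origin on the worktop under mid-spine, axes as spine
- loaf_mould: green silicone loaf mould, open on top, 250 x 120 mm over its rim, 62 mm high, across the stand's far end; loose, to be left alone. Origin at the centre of its underside
- glass_bowl: clear glass bowl, 150 mm across the rim, 70 mm high, beyond the stand's left edge; loose, to be left alone. Origin at the centre of its underside
- egg_separator: small white plastic egg separator with handle and rim clip, 156 mm long, 22 mm high, right of the stand towards its far end; loose, to be left alone. Origin at the centre of its underside (middle of the dish)
- measuring_spoon: metal measuring spoon, 141 mm long, 17 mm high, along the stand's left edge; loose, to be left alone. Origin at the centre of its underside
- spice_jar: amber glass spice jar, 48 mm across, 95 mm high; loose, to be left alone. Origin at the centre of its underside. The jar and the timer stand one beyond the stand's far end and one between the stand and the robot; either may be at either place
- timer: round white kitchen timer, 66 mm across, 36 mm high; loose, to be left alone. Origin at the centre of its underside

How it is judged:
By the outcome, as a careful person would: the job done as asked, in the order asked, and still so for the second after the job is handed in, with the robot touching nothing.
It also fails if it takes over 42 s, if anything falls off the work surface, if the arm or the gripper's body presses on something with over 40 N, if the wrist force passes 120 N, or if a joint passes its speed limit or range.

## Working session

There is one attempt and no reset: what is moved stays moved. The work goes in short steps, each a Python script; the robot and the scene stay as the last script left them, time stands still between calls to the robot, and variables do not carry over. Pictures are saved under pics/ and viewed, about 8 in all and at most 12, crops included, and the job is handed in when it is done.

```bash
ls; mkdir -p pics; python3 - <<'E'
from workcell import cams,status
import cv2,numpy as np
for n in("top","scene"):
    c=cams.camera(n); cv2.imwrite(f"pics/{n}0.png",c["frame"]); np.savez(f"{n}.npz",K=c["K"],E=c["extrinsics"]); print(n,c.keys(),c["K"].round(1).tolist(),c["extrinsics"].round(3).tolist(), c.get("dist"))
E
```

```text
pics
top dict_keys(['frame', 'K', 'extrinsics']) [[387.5, 0.0, 316.0], [0.0, 387.5, 207.8], [0.0, 0.0, 1.0]] [[0.008, 0.984, -0.176, 0.399], [-1.0, 0.007, -0.001, 0.027], [0.0, 0.176, 0.984, 1.072], [0.0, 0.0, 0.0, 1.0]] None
scene dict_keys(['frame', 'K', 'extrinsics']) [[431.1, 0.0, 312.9], [0.0, 431.1, 200.6], [0.0, 0.0, 1.0]] [[0.534, -0.672, 0.513, 1.168], [0.845, 0.419, -0.332, -0.329], [0.008, 0.611, 0.792, 0.963], [0.0, 0.0, 0.0, 1.0]] None
```

View pics/top0.png

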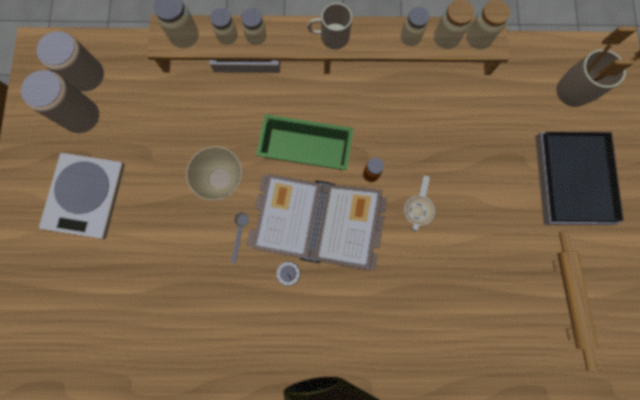

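View pics/scene0.png

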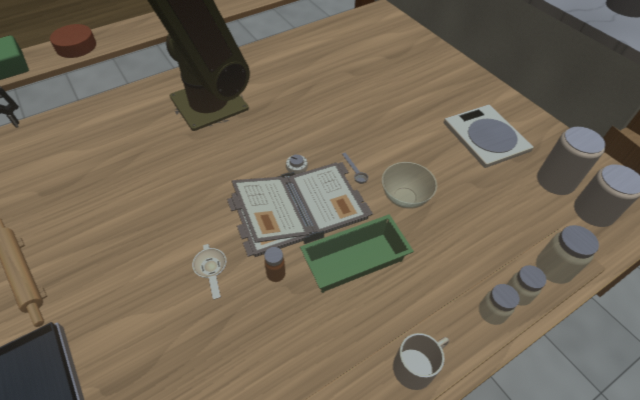

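The top view shows the spine running from about (326,184) to (312,260), with the right panel to its right. The jar is at (373,170), the timer at (288,273) and the spoon at (240,235). Next I'll enlarge both views.

```bash
python3 - <<'E'
import cv2,numpy as np
a=cv2.imread("pics/top0.png")[165:285,225:445]; b=cv2.imread("pics/scene0.png")[150:290,190:390]
a=cv2.resize(a,None,fx=3.6,fy=3.6,interpolation=cv2.INTER_CUBIC)
b=cv2.resize(b,None,fx=4,fy=4,interpolation=cv2.INTER_CUBIC)
cv2.imwrite("pics/a.png",a);cv2.imwrite("pics/b.png",b)
E
```

```text
(no output)
```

View pics/a.png

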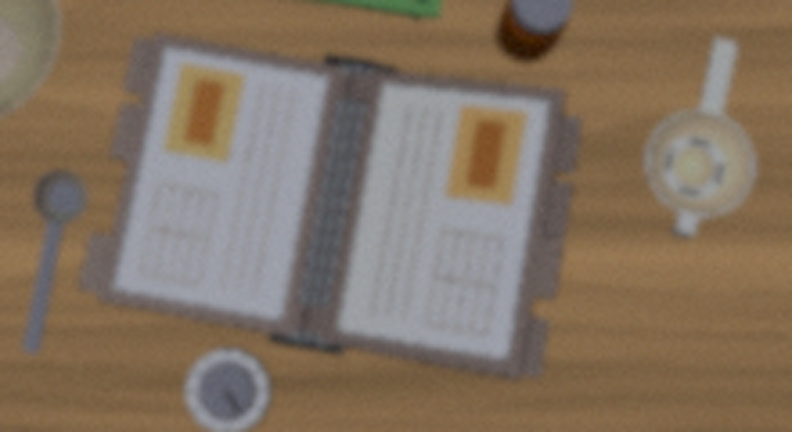

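View pics/b.png

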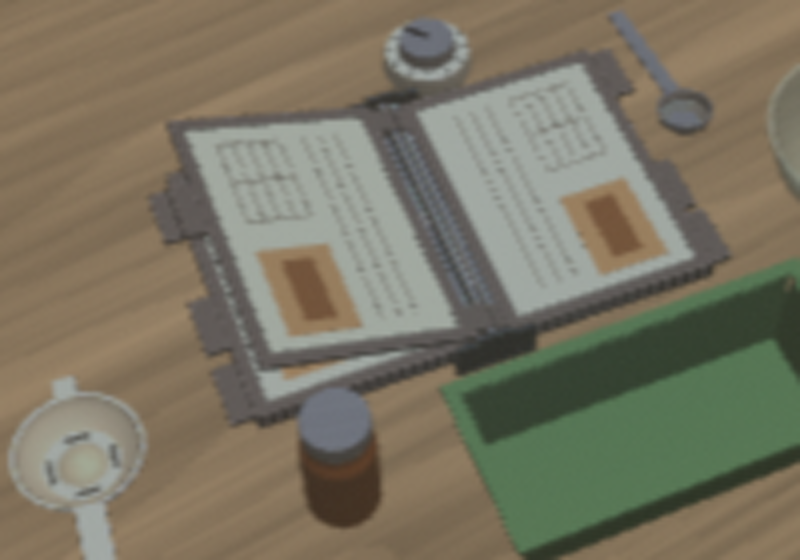

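The crops show the cheeks at a.png (358,66) and (306,342). The top panel's outer corners are near a.png (562,92) far and (525,372) near, or b.png (270,362) and (170,122). Its tab is at the left in b.png, around (180,208). I'll triangulate these.

```bash
cat > h.py <<'E'
import numpy as np
from scipy.spatial.transform import Rotation as R
C={n:np.load(f"{n}.npz") for n in("top","scene")}
def ray(n,u,v):
    K,E=C[n]["K"],C[n]["E"]; d=np.linalg.inv(K)@[u,v,1]; d=E[:3,:3]@(d*[1,-1,-1]); return E[:3,3],d/np.linalg.norm(d)
def plane(n,u,v,z):
    o,d=ray(n,u,v); return o+d*(z-o[2])/d[2]
def tri(a,b):
    r=[ray("top",*a),ray("scene",*b)]; P=[np.eye(3)-np.outer(d,d) for _,d in r]
    p=np.linalg.solve(P[0]+P[1],P[0]@r[0][0]+P[1]@r[1][0]); return p,[np.linalg.norm(Q@(p-o)) for Q,(o,_) in zip(P,r)]
A=lambda x,y:(225+(x+.5)/3.6-.5,165+(y+.5)/3.6-.5)
B=lambda x,y:(190+(x+.5)/4-.5,150+(y+.5)/4-.5)
E
python3 - <<'E'
from h import *
cf=plane("top",*A(360,64),.038);cn=plane("top",*A(306,342),.036)
print("cheeks top",cf,cn,np.linalg.norm(cf-cn))
sf=plane("scene",*B(492,338),.038);sn=plane("scene",*B(390,99),.038);print("scene",sf,sn)
m=(cf+cn)/2; d=(cf-cn)[:2]; yaw=np.arctan2(d[1],d[0]); print("mid",m,"yaw",yaw)
Rz=R.from_euler('z',yaw).as_matrix()
def loc(p):return (Rz.T@(p-[m[0],m[1],0])).round(4)
for k,a,b in(("outfar",(562,92),(270,364)),("outnear",(522,374),(170,122)),):
    p,e=tri(A(*a),B(*b)); l=loc(p);print(k,p,e,l,np.arctan2(l[2]-.0295,-l[1]))
for k,a in(("Lfar",(148,42)),("Lnear",(108,295))):
    print(k,loc(plane("top",*A(*a),.027)))
for k,b in(("Lnear",(585,55)),("Lfar",(712,262))):
    print(k,loc(plane("scene",*B(*b),.027)))
print("tab",[loc(plane("scene",*B(*b),z)) for b,z in(((180,175),.08),((200,240),.08))])
print("timer",loc(plane("top",*A(228,390),.036)),"jar",loc(plane("top",*A(540,8),.095)))
E
```

```text
cheeks top [0.65421934 0.00522038 0.038     ] [0.44387298 0.04420337 0.036     ] 0.21393753313818328
scene [6.60450615e-01 3.56302339e-04 3.80000000e-02] [0.45102847 0.04685827 0.038     ]
mid [0.54904616 0.02471188 0.037     ] yaw -0.18324854622281897
outfar [ 0.62558254 -0.13948845  0.07704799] [np.float64(0.002288570852520699), np.float64(0.002288570852520663)] [ 0.1052 -0.1475  0.077 ] 0.311546826902688
outnear [ 0.42157884 -0.10695726  0.0789006 ] [np.float64(0.0018929607199036223), np.float64(0.0018929607199036833)] [-0.1013 -0.1527  0.0789] 0.31288379169681807
Lfar [0.0958 0.1642 0.027 ]
Lnear [-0.1005  0.1523  0.027 ]
Lnear [-0.0978  0.1546  0.027 ]
Lfar [0.105  0.1586 0.027 ]
tab [array([-0.0533, -0.1569,  0.08  ]), array([ 0.0025, -0.1593,  0.08  ])]
timer [-0.152   0.0494  0.036 ] jar [ 0.1587 -0.1218  0.095 ]
```

```bash
cat > plan.py <<'E'
from h import *
YAW,M=-0.165,np.array([.552,.0245,0]); X=-.026; H=.011
Rz=R.from_euler('z',YAW).as_matrix()
def W(r,z,x=X): return M+Rz@[x,-r,z]            # r = to the right of the spine
def att(e,roll):                                # finger axis left and e below horizontal
    d=np.array([0,np.cos(e),-np.sin(e)]); y=np.array([1.,0,0])*roll
    return Rz@np.c_[d,y,np.cross(d,y)]
def tcp(th,e,gap=0.,s=None,r=.14):
    """TCP (r,z) touching the panel's underside at angle th, gap short of it"""
    u=np.array([np.cos(th),np.sin(th)]); m=np.array([-u[1],u[0]])
    d=np.array([-np.cos(e),-np.sin(e)]); n=np.array([-np.sin(e),np.cos(e)])
    O=np.array([0,.0295])
    if th<e: p=O+.176*u-.0025*m+d*s-n*(H+gap)
    else: p=O+r*u-.0025*m-n*H*np.sign(n@m+1e-9)-m*gap if th<np.pi-.01 else O+r*u-(.0025+gap)*m
    return p
def sched(th,e0,th0=.31):
    if th<e0:
        s=.012+(.024)*(th-th0)/(e0-th0); return e0,s
    return e0+(np.pi/2-e0)*(th-e0)/(np.pi-e0),None
E
python3 - <<'E'
from plan import *
from workcell import kin
for e0 in(.6,.75,.9):
  for roll in(1,-1):
    print(e0,roll)
    for th in(.31,.6,.9,1.4,2,2.6,np.pi):
        e,s=sched(th,e0); p=W(*tcp(th,e,s=s)); q=kin.solve_ik(p,att(e,roll)); print(round(th,2),round(e,2),p.round(3),None if q is None else np.round(q,2))
E
```

```text
0.6 1
0.31 0.6 [ 0.499 -0.134  0.065] [-0.84  0.75  1.7   0.71  1.47 -1.04]
0.6 0.6 [ 0.506 -0.093  0.097] [-0.78  0.69  1.74  0.74  1.46 -1.  ]
0.9 0.71 [ 0.511 -0.066  0.129] [-0.71  0.57  1.76  0.71  1.41 -0.89]
1.4 0.91 [ 0.521 -0.006  0.16 ] [-0.53  0.41  1.78  0.65  1.28 -0.66]
2 1.13 [0.534 0.074 0.153] [-0.24  0.34  1.78  0.49  1.1  -0.32]
2.6 1.36 [0.544 0.135 0.102] [0.03 0.4  1.77 0.25 0.95 0.06]
3.14 1.57 [0.549 0.167 0.032] [0.22 0.52 1.74 0.   0.88 0.39]
0.6 -1
0.31 0.6 [ 0.499 -0.134  0.065] [-0.84  0.75  1.7   0.71  1.47  2.1 ]
0.6 0.6 [ 0.506 -0.093  0.097] [-0.78  0.69  1.74  0.74  1.46  2.14]
0.9 0.71 [ 0.511 -0.066  0.129] [-0.71  0.57  1.76  0.71  1.41  2.25]
1.4 0.91 [ 0.521 -0.006  0.16 ] [-0.53  0.41  1.78  0.65  1.28  2.48]
2 1.13 [0.534 0.074 0.153] None
2.6 1.36 [0.544 0.135 0.102] None
3.14 1.57 [0.549 0.167 0.032] None
0.75 1
0.31 0.75 [ 0.499 -0.136  0.065] [-0.8   0.67  1.72  0.65  1.36 -0.98]
0.6 0.75 [ 0.504 -0.103  0.1  ] [-0.75  0.61  1.74  0.67  1.38 -0.92]
0.9 0.8 [ 0.51  -0.067  0.13 ] [-0.68  0.52  1.76  0.67  1.36 -0.83]
1.4 0.97 [ 0.521 -0.006
[... 781 characters left out ...]
51  -0.068  0.131] [-0.63  0.48  1.76  0.61  1.3  -0.76]
1.4 1.05 [ 0.52  -0.007  0.162] [-0.45  0.36  1.77  0.53  1.22 -0.52]
2 1.23 [0.534 0.074 0.154] [-0.18  0.32  1.76  0.39  1.09 -0.2 ]
2.6 1.41 [0.544 0.135 0.102] [0.06 0.4  1.76 0.19 0.96 0.12]
3.14 1.57 [0.549 0.167 0.032] [0.22 0.52 1.74 0.   0.88 0.39]
0.9 -1
0.31 0.9 [ 0.499 -0.138  0.065] [-0.74  0.6   1.75  0.58  1.26  2.25]
0.6 0.9 [ 0.503 -0.11   0.101] [-0.7   0.54  1.75  0.59  1.29  2.31]
0.9 0.9 [ 0.51  -0.068  0.131] [-0.63  0.48  1.76  0.61  1.3   2.38]
1.4 1.05 [ 0.52  -0.007  0.162] [-0.45  0.36  1.77  0.53  1.22  2.62]
2 1.23 [0.534 0.074 0.154] None
2.6 1.41 [0.544 0.135 0.102] None
3.14 1.57 [0.549 0.167 0.032] None
```

```bash
python3 - <<'E'
from plan import *
from workcell import bot,claw,cams,status
import cv2
e=.75; claw.close(20)
p=W(*(tcp(.31,e,gap=.013,s=.012)+.07*np.array([np.cos(e),np.sin(e)])))
bot.reach(p,att(e,1))
p2=W(*(tcp(.31,e,gap=.013,s=.012)+.02*np.array([np.cos(e),np.sin(e)])))
print(bot.move_l(p2,vel=.08,stop_force=3))
o=status.get_obs(); print(o["time_s"],o["ee_pos"],p2,o["ft_force"],o["finger_gap"])
f=cams.camera("scene")["frame"]; w=cams.camera("wrist"); np.savez("wr.npz",K=w["K"],M=w["mount"],p=o["ee_pos"],R=o["tcp_rot"])
f=cv2.resize(f[130:270,180:360],(720,560),interpolation=cv2.INTER_CUBIC); w=cv2.resize(w["frame"],(640,400))
cv2.imwrite("pics/s1.png",f);cv2.imwrite("pics/w1.png",w)
E
```

```text
False
3.4917 [ 0.49522863 -0.15919807  0.06861569] [ 0.4950489  -0.15922716  0.06870206] [-0.0180726  -0.68437759 -0.07486091] -0.00011441353257975591
```

View pics/s1.png

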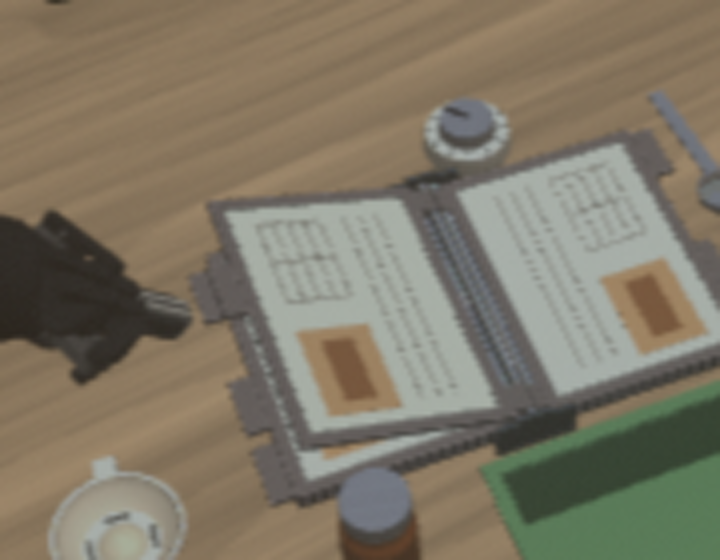

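View pics/w1.png

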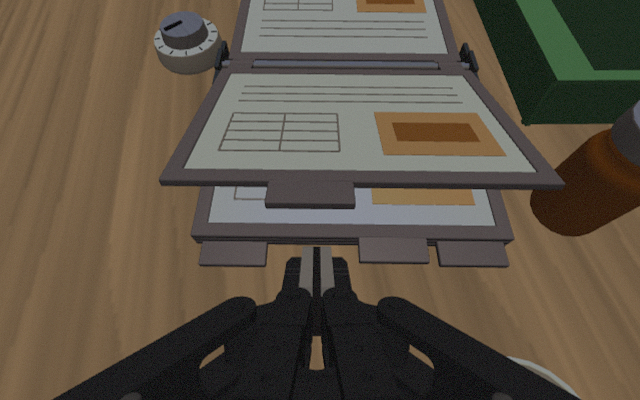

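The wrist view shows the tab outer edge at columns 268–354, row ~207, the fingers at ~317, and the next panel's tab at 358–428. So the finger is centred on the tab to about 3 mm. I'll check the predicted projection, then start pushing gently.

```bash
python3 - <<'E'
from plan import *
D=np.load("wr.npz")
def pr(P):
    t=D["R"].T@(P-D["p"]); c=np.linalg.inv(D["M"])@np.r_[t,1]; v=D["K"]@(c[:3]*[1,-1,-1]); return (v[:2]/v[2]).round(0)
for th in(.27,.31,.35,.39):
    f=lambda r,x:pr(W(r*np.cos(th),.0295+r*np.sin(th),x)); print(th,"tab",f(.176,-.048),f(.176,-.004),"edge (162,183),(562,183)",f(.16,-.105),f(.16,.105))
print("next panel tab upper (362,237)-(425,237)",pr(W(.16,.027,.004)),pr(W(.16,.027,.048)), "outer 262",pr(W(.176,.027,.004)))
E
```

```text
0.27 tab [272. 220.] [360. 220.] edge (162,183),(562,183) [167. 197.] [563. 197.]
0.31 tab [270. 210.] [362. 210.] edge (162,183),(562,183) [163. 188.] [570. 188.]
0.35 tab [269. 199.] [363. 199.] edge (162,183),(562,183) [159. 178.] [576. 179.]
0.39 tab [268. 187.] [365. 187.] edge (162,183),(562,183) [155. 168.] [583. 168.]
next panel tab upper (362,237)-(425,237) [363. 240.] [431. 240.] outer 262 [365. 264.]
```

```bash
sed -i 's/X=-.026/X=-.028/' plan.py; python3 - <<'E'
from plan import *
from workcell import bot,cams,status
import cv2
e=.75
print(bot.move_l(W(*tcp(.31,e,gap=.013,s=.012)),att(e,1),vel=.06,stop_force=4))
for th in np.arange(.35,1.16,.2):
    e,s=sched(th,.75); hit=bot.move_l(W(*tcp(th,e,s=s)),att(e,1),vel=.08,stop_force=10)
    o=status.get_obs(); print(round(th,2),hit,round(o["time_s"],2),o["ft_force"].round(1))
    if hit: break
f=cams.camera("scene")["frame"]; cv2.imwrite("pics/s2.png",cv2.resize(f[110:250,180:360],(720,560)))
E
```

```text
False
0.35 False 4.47 [-0.9 -0.2 -0. ]
0.55 False 5.03 [0.1 1.  0.3]
0.75 False 5.62 [-0.4  0.2  0.2]
0.95 False 6.12 [-0.9 -0.3 -0.3]
1.15 False 6.62 [-0.2 -0.  -0.1]
```

View pics/s2.png

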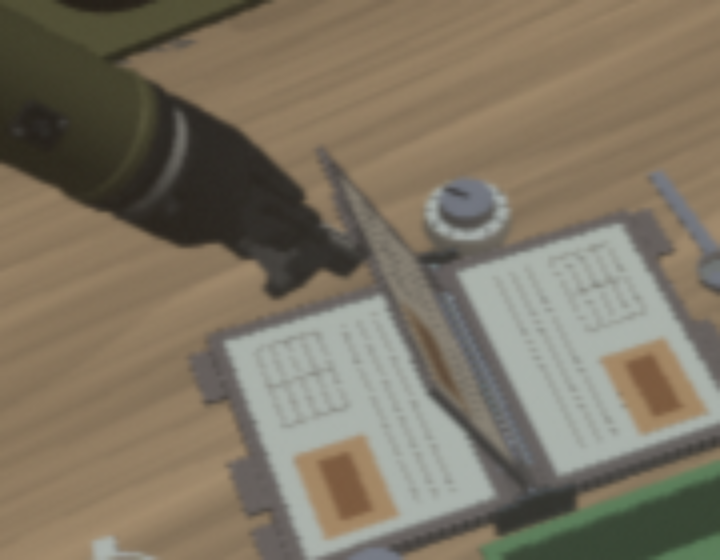

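The panel is up at about 65–70°, the finger is behind it, and the other right-hand panels lie flat. I'll carry on over the top.

```bash
python3 - <<'E'
from plan import *
from workcell import bot,cams,status
import cv2
for th in(1.35,1.6,1.85,2.1,2.35,2.6,2.8,2.95):
    e,s=sched(th,.75); hit=bot.move_l(W(*tcp(th,e,s=s)),att(e,1),vel=.08,stop_force=10)
    o=status.get_obs(); print(round(th,2),hit,round(o["time_s"],2),o["ft_force"].round(1))
    if hit: break
f=cams.camera("scene")["frame"]; cv2.imwrite("pics/s3.png",cv2.resize(f[110:250,200:400],(800,560)))
E
```

```text
1.35 False 7.17 [-0.3 -0.3 -0. ]
1.6 False 7.76 [0.3 1.  0.1]
1.85 False 8.34 [ 0.1 -0.1  0.4]
2.1 False 8.92 [-0.2  0.1 -0.4]
2.35 False 9.49 [-0.6  0.4 -0.6]
2.6 False 10.07 [-0.7  1.1  0.6]
2.8 False 10.56 [ 0.3 -0.3 -0.6]
2.95 False 10.97 [ 0.8  0.1 -0.5]
```

View pics/s3.png

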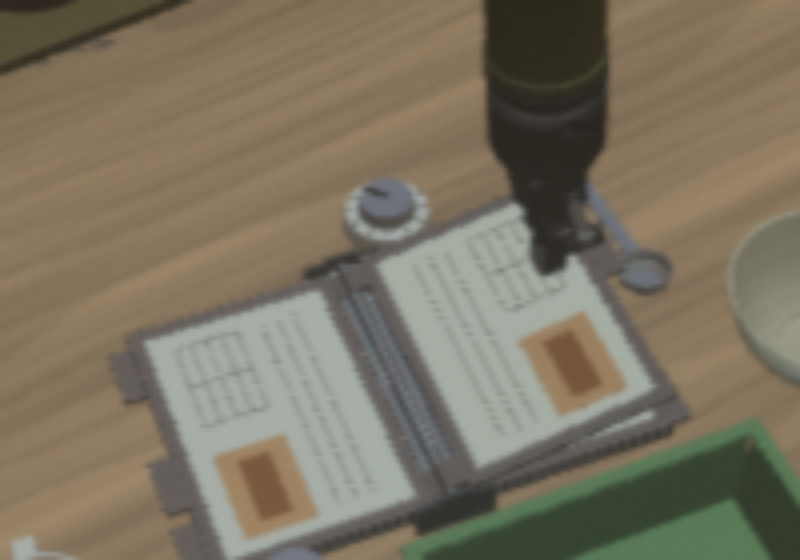

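The panel is nearly down, with only a small gap left at its far edge. Now I'll press it gently flat.

```bash
python3 - <<'E'
from plan import *
from workcell import bot,cams,status
import cv2
e=np.pi/2
p=W(*tcp(np.pi,e,r=.145)); 
hit=bot.move_l(p+[0,0,.006],att(e,1),vel=.04,stop_force=7)
print(hit,status.get_obs()["ee_pos"])
hit=bot.move_l(p-[0,0,.006],att(e,1),vel=.015,stop_force=7)
o=status.get_obs(); print(hit,o["ee_pos"],o["ft_force"].round(1))
bot.sleep(.4); o=status.get_obs(); print(o["ee_pos"],o["ft_force"].round(1))
q=o["ee_pos"]+[0,0,.12]; bot.move_l(q,att(e,1),vel=.12); o=status.get_obs(); print(o["time_s"],o["ft_force"].round(1))
f=cams.camera("scene")["frame"]; cv2.imwrite("pics/s4.png",cv2.resize(f[130:270,200:400],(800,560),interpolation=cv2.INTER_CUBIC))
E
```

```text
False [0.54807289 0.17218676 0.03794826]
True [0.54840356 0.17210279 0.03198957] [-1.4 -0.3  5.4]
[0.54840035 0.17208392 0.0319589 ] [-0.3 -0.3  5.2]
13.9333 [-0.9  0.4 -0. ]
```

View pics/s4.png

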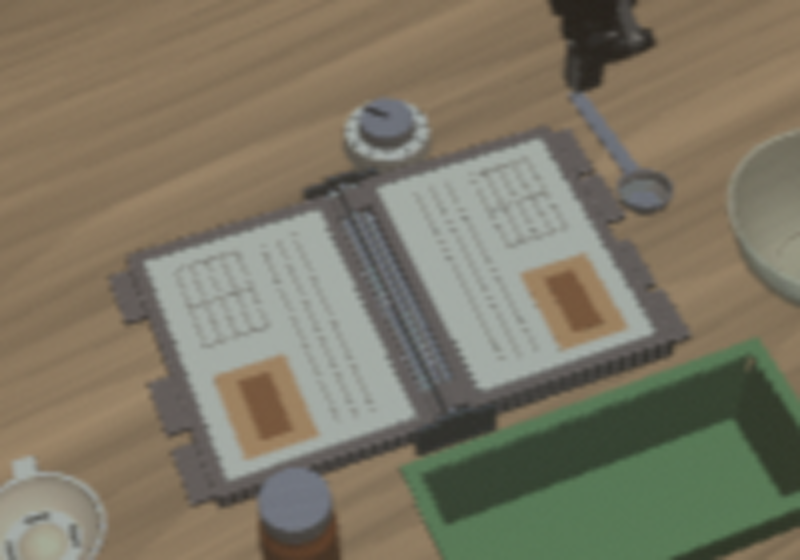

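```bash
python3 - <<'E'
from workcell import order,cams
import cv2
d=cv2.absdiff(cams.camera("scene")["frame"],cv2.imread("pics/scene0.png")).max(2)
for n,(x0,x1,y0,y1) in dict(mould=(300,412,215,288),bowl=(383,438,162,208),spoon=(343,370,165,184),timer=(284,310,152,174),jar=(263,288,246,280),sep=(190,228,244,298)).items(): print(n,(d[y0:y1,x0:x1]>40).sum())
order.sign_off()
E
```

```text
mould 47
bowl 0
spoon 12
timer 4
jar 0
sep 0
the job is handed in; nothing more can be done
```

I pushed the top panel over the spine with the closed fingertips and pressed it flat on the left-hand stack, then lifted the arm clear and handed the job in.

- **Flatness:** the press stopped at about 5–6 N with the fingertip at 32.0 mm, the height of the panel's upper face when flat (32 mm). The last picture shows no gap under it.
- **Force and time:** no push reached its 10 N stop. The clock read about 14 s after the press and retreat.
- **Other panels:** the right-hand and left-hand panels look flat in the last picture.
- **Utensils:** comparing before and after pictures gave no change at the bowl, jar and egg separator. A few pixels changed at the timer (4), spoon (12) and mould (47). I think these are noise, and the turned panel or arm entering those regions. I did not check that separately, but all three look in place in the picture.

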